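# Ring the pastry kitchen's bell

### The job

The scones are running out: call the pastry kitchen by ringing the counter bell that stands beside the red-lidded jar. Press its plunger down gently with the fingertips, let it spring back and draw the hand well clear of it. Do not ring the identical bell beside the wooden-handled tamper, which calls the barista, do not lift or shove the bell you ring, and leave everything else on the counter where it stands.

Things in the scene. Friction and masses are not known exactly. Their poses are not given: they have to be found in the camera images.
- pastry_bell: the bell to ring, the one beside the red-lidded jar: silver dome call bell on a black foot, 76 mm across, 56 mm high over its plunger; stands loose on the counter, about 0.2 to 0.3 kg; origin at the centre of its underside, z up; an identical bell stands beside the tamper
- pastry_bell_top (a point): centre of the top of its plunger as it stands at rest (does not move with the plunger), a round silver button 14 mm across that stands 12 mm out of the dome on the bell's axis; pressed straight down
- pastry_bell_plunger (a joint): plunger of that bell in m: 0 at rest, 0.003 pressed right down (the bell rings when pressed more than half way, 0.0015); a spring brings it back; it takes 4 N half way, 8 N right down, then a hard stop
- barista_bell: the bell that must stay silent, beside the tamper: silver dome call bell on a black foot, 76 mm across, 56 mm high over its plunger; stands loose on the counter, about 0.2 to 0.3 kg; origin at the centre of its underside, z up
- barista_bell_plunger (a joint): plunger of that bell in m: 0 at rest, 0.003 pressed right down (the bell rings when pressed more than half way, 0.0015); a spring brings it back; it takes 4 N half way, 8 N right down, then a hard stop
- jam_jar: glass jar with a red lid, 63 mm across, 85 mm high, loose; origin under its centre; the bell to ring stands about 95 to 135 mm from it (centre to centre), on the robot's side
- tamper: coffee tamper, wide steel foot 58 mm across and dark wooden handle, 90 mm high, standing loose; origin under its centre; the other bell stands about 95 to 135 mm from it
- teaspoon: steel teaspoon lying loose between the two bells, 130 x 26 x 11 mm, length along its x; origin under its centre
- sugar_pourer: glass sugar pourer with a steel top, 68 mm across, 142 mm high, standing loose; origin under its centre
- mug: small cream mug, 59 x 83 x 55 mm, loose, at the back on the left; origin under its centre
- salt: glass salt shaker with a steel cap, 42 mm across, 94 mm high, loose, at the back on the right; origin under its centre
- pepper: glass pepper shaker with a steel cap, 42 mm across, 94 mm high, loose, beside the salt; origin under its centre. Just to the right of the shakers, beyond y = -0.3 and from x = 0.35 on, stands a fixed glass bakery case higher than they are: a hand that starts out to the right should first rise to a height of about 0.5 m, then swing in over the counter

How it is judged (in metres and radians):
On the way:
1. the bell beside the red-lidded jar is rung: its plunger is pressed in by more than 1.5 mm with the fingers (value of joint pastry_bell_plunger above 0.0015 m and contact force between the fingers and pastry_bell above 0.2 N), for 0.04 s.
At the end, for the whole second after the job is handed in: the rung bell's plunger has sprung back (within 0.8 mm of rest), the TCP is more than 80 mm from its top, that bell stands upright (within 0.1 rad), still and within 15 mm of its first place, the other plunger is up, and everything else is within 10 mm of where it stood (value of joint each of pastry_bell_plunger, barista_bell_plunger below 0.0008 m and distance between the grasp point and pastry_bell_top above 0.08 m and distance of pastry_bell from where it was at the start of the episode below 0.015 m and angle between pastry_bell's own z axis and vertical below 0.1 rad and linear speed of pastry_bell below 0.02 m/s and distance of each of jam_jar, tamper, barista_bell, teaspoon, sugar_pourer, mug, salt, pepper from where it was at the start of the episode below 0.01 m); the robot touches nothing.
It fails at once if the barista's bell is pressed (value of joint barista_bell_plunger above 0.001 m).
It fails at once if the rung bell is pressed harder than 25 N (contact force between the arm and pastry_bell above 25 N).
It fails at once if the rung bell is shoved along by more than 15 mm (distance of pastry_bell from where it was at the start of the episode above 0.015 m).
It fails at once if the rung bell is lifted by more than 8 mm or tipped by more than 0.2 rad (height (world z) of pastry_bell above 0.008 m or angle between pastry_bell's own z axis and vertical above 0.2 rad).
It fails at once if the other bell, the jar, the tamper, the teaspoon, the sugar pourer, the mug or a shaker is moved by more than 10 mm (distance of any of jam_jar, tamper, barista_bell, teaspoon, sugar_pourer, mug, salt, pepper from where it was at the start of the episode above 0.01 m).
It also fails if it takes over 32 s, if anything falls off the work surface, if the arm or the gripper's body presses on something with over 40 N, if the wrist force passes 120 N, or if a joint passes its speed limit or range.

### The arm

A 7-joint arm with a two-finger parallel gripper is mounted at the origin on a cart in front of the work surface, level with it; the furniture and walls round the work are solid. World frame = base frame: x ahead of the robot, y to its left, z up, the work surface at z = 0. Lengths are in mm, angles in rad, forces in N, time in s.
With the tool pointing down it reaches from about 425 to 875 mm from the base axis. Payload 8.4 kg.
Tool frame: the origin (TCP) lies between the finger pads, 19 mm behind the fingertips; this is the grasp point; z points along the fingers, y is the line along which they close (so a half turn about z gives the same grasp; the last joint's range is limited). The gripper opens to 85 mm and grips with 20 to 120 N. Pads are 22 mm wide; open, the fingers measure 114 mm over their backs; the gripper's body (76 mm by 85 mm) begins 54 mm behind the grasp point. The pads swing forward as they close: fully open they stand 13 mm farther back than shut.
Start: joints at [-1.402, 0.333, 0.04, 1.465, -0.013, 1.343, -0.059], TCP at [172, 626.802, 250.008] pointing down, gripper open.
Joint ranges: [-2.58, 2.58], [-0.38, 2.09], [-1.3, 1.39], [0.25, 2.4], [-1.5, 4.64], [0.08, 2.09], [-2.65, 2.65]. Speed limits (rad/s): [2.22, 2.22, 2.79, 2.79, 3.14, 3.14, 3.14].

### API

Orientations are given as a rotation vector (axis times angle).
In Python, from cell import r gives the robot as it stands.
- The arm moves only by the shell command python3 -m pendant 'ROWS' [FORCE]. ROWS is JSON, a list of rows, each an object of numbers: "dx", "dy", "dz": the shift along the tool's x, y, z in mm; "twist": the turn about the tool's z in degrees; "jaw": the finger opening in mm, from 0 to 85.4. In form: [{"dx": .., "dy": .., "dz": .., "twist": .., "jaw": ..}, ...]. A call has 1 to 12 rows; each row is the pose to reach, as a shift and turn from the pose commanded when the call began, along the tool's axes at that moment; what a row does not reach only later rows make up. A row lasts 1/12 s, in which the tool goes at most 41.7 mm and 7.16 degrees, less where a joint would pass 70% of its speed; a pose out of reach is approached as far as the arm can. A call with a gripper value outside its range is refused whole. The fingers move at their own pace and stop on an object; FORCE is the grip in N (left out, the last holds). Time passes only in rows, so rows that repeat a pose let the fingers close. It gives the time, the measured TCP pose, the force, the opening and the grip force at its end, in the units of the state.
- r.read_state(): the state, without advancing time (a new reading comes with each control period).
- r.capture(name): name is "side" or "top"; returns the picture (480x640x3 uint8, blue, green, red); there is no depth.
- r.camera_info(name): a dict with "camera_matrix" (3x3 intrinsics, pixels), "rvec" (rotation vector, rad) and "tvec" (3), from world to camera coordinates, as OpenCV has them. Camera axes: x right, y down, z forward; pixel columns grow to the right and rows downward; lengths in mm; the calibration is good to about 2 mm. A picture is of the moment at which its call begins. camera_info takes no time and is no camera call.
- r.finish_job(): hands the job in; it is judged then, once.
Trained networks look in the newest picture that a camera, given by its name, has taken for a name from the list of things; names that differ only in an ending like _2 or _b are one class to them, and where a whole thing is asked for, a point or a joint stands for the part that bears it (a point fixed in the world has none). Each returns a list of dicts, best first, with "conf" (0 to 1); they miss things now and then, are a little off and sometimes report something else, mostly with a low value. They report only what shows in the picture. A call takes as long as a camera call.
- r.regions_of(name, camera): "region" (480x640 bool, what is visible of it) and "location" ([column, row] in pixels, amid what is visible of it).
The state is a dict: "time": time; "q": joint angles; "qd": joint speeds; "effort": joint torques, N m; "tool_pos": TCP position; "eef_rot": TCP orientation; "force": force on the tool from outside, world axes, zero at the start; "ft_torque": the same for the moment, N m; "finger_gap": finger opening in mm; "gripper_force": force on a finger pad.
Only numpy, scipy, OpenCV 4.12 (cv2) and the standard library are available. Lean on these libraries where they do the work, as an engineer would, in place of code of your own. Each camera call takes 0.05 s, during which the arm holds its last target. There are 200 camera calls.

## Working session

There is one attempt and no reset: what is moved stays moved. The work goes in short steps, Python scripts to look and compute and a shell command to move; the robot and the scene stay as the last step left them, time stands still between calls to the robot, and variables do not carry over. Pictures are saved under pics/ and viewed, at most 10 in all, crops included, and the job is handed in when it is done.

```bash
mkdir -p pics; python3 - <<'E'
from cell import r
import cv2,numpy as np
s=r.read_state();print(s['time'],s['tool_pos'],s['eef_rot'],s['finger_gap'],s['q'])
for c in("top","side"):
    im=r.capture(c);cv2.imwrite(f"pics/{c}0.png",im)
    i=r.camera_info(c);R=cv2.Rodrigues(np.array(i['rvec'],float))[0];print(c,(-R.T@np.array(i['tvec']).ravel()),R[2])
    for n in("pastry_bell","jam_jar","tamper"):
        for d in r.regions_of(n,c): print(c,n,round(d['conf'],2),d['location'],d['region'].sum())
E
```

```text
0.0 [171.91256528 626.41153252 249.11200543] [-4.19384024e-01 -3.11334584e+00  2.52310206e-03] 85.4660658470491 [-1.40219211  0.33390607  0.03988771  1.46629687 -0.01342522  1.3432672
 -0.05845785]
top [435.76342899 -17.73480436 914.38742691] [ 0.17262143  0.01364801 -0.98489369]
top pastry_bell 0.97 [403.2, 270.6] 1137
top jam_jar 0.62 [405.6, 211.5] 969
top tamper 0.8 [256.9, 225.4] 687
top tamper 0.37 [402.6, 266.5] 1084
side [1070.91442928 -540.7738985   790.32091824] [-0.47193312  0.50377159 -0.72352838]
side pastry_bell 0.66 [253.6, 284.8] 931
side jam_jar 0.63 [377.1, 224.0] 444
side jam_jar 0.55 [284.0, 299.9] 1247
side tamper 0.84 [380.3, 220.5] 439
```

View pictures.

View pics/top0.png

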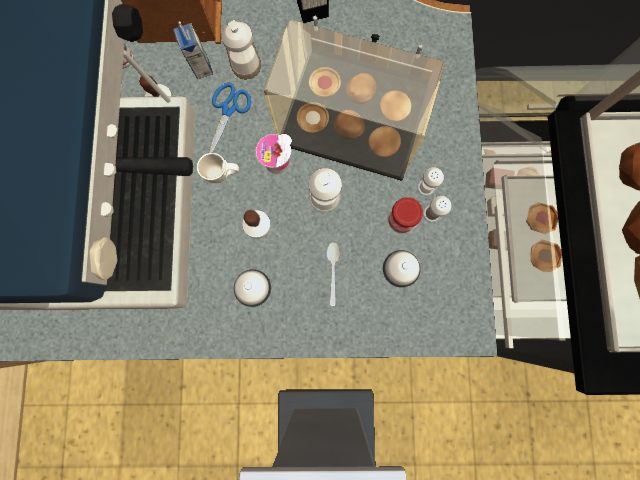

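View pics/side0.png

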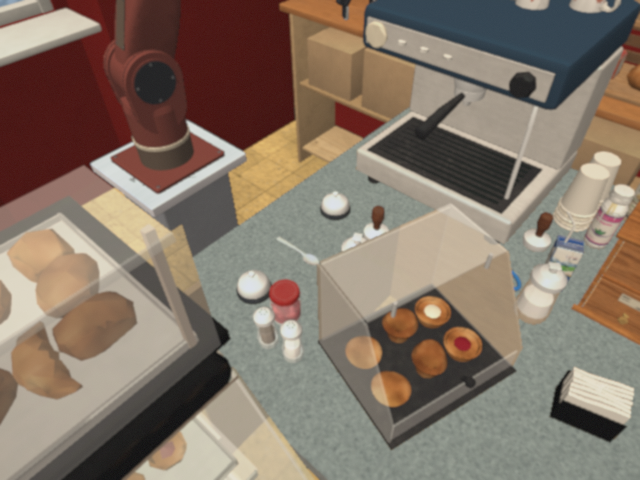

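The top view shows the red-lidded jar at (406,212) with a bell at (403,268), and the tamper at (256,222) with the other bell at (252,287). In the side view the jar is at (285,297), with the pastry bell at (253,286). I'll measure these.

```bash
cat > h.py <<'E'
from cell import r
import cv2,numpy as np
def cam(c):
    i=r.camera_info(c);return np.array(i['camera_matrix'],float),np.array(i['rvec'],float),np.array(i['tvec'],float).ravel()
def proj(c,P):
    K,rv,t=cam(c);return cv2.projectPoints(np.array(P,float).reshape(-1,1,3),rv,t,K,None)[0].reshape(-1,2)
def back(c,px,z):
    K,rv,t=cam(c);R=cv2.Rodrigues(rv)[0];o=-R.T@t;d=R.T@np.linalg.inv(K)@np.array([*px,1.]);return o+d*(z-o[2])/d[2]
E
python3 - <<'E'
from h import *
np.set_printoptions(precision=1,suppress=True)
s=r.read_state();print(proj('top',s['tool_pos']),proj('side',s['tool_pos']))
print(cv2.Rodrigues(np.array(s['eef_rot']))[0])
print('jar',back('top',(407,212),85),'bellplunger',back('top',(405,266),56),'barista',back('top',(249,286),56))
print('sugar',back('top',(325,180),142),'spoon',back('top',(333,250),5),back('top',(333,303),5),'salt',back('top',(434,174),94),back('top',(442,203),94))
print('machine edge',back('top',(190,200),0),back('top',(105,250),300), 'jar side',back('side',(285,290),85))
# contours: region centroid via dome silhouettes
for c in('top','side'):
    K,_,_=cam(c);print(c,K[0,0])
T=cv2.imread('pics/top0.png')[235:305,365:445];S=cv2.imread('pics/side0.png')[255:325,215:295]
f=lambda a:cv2.resize(a,None,fx=5,fy=5,interpolation=cv2.INTER_CUBIC)
cv2.imwrite('pics/crop.png',np.hstack([f(T),f(S)]))
E
```

```text
[[-134.1  516.7]] [[358.3  14. ]]
[[-1.   0.3 -0. ]
 [ 0.3  1.  -0. ]
 [ 0.  -0.  -1. ]]
jar [ 634.4 -169.9   85. ] bellplunger [ 534.4 -166.7   56. ] barista [499.3 134.5  56. ]
sugar [682.  -14.7 142. ] spoon [575.2 -28.9   5. ] [466.9 -27.3   5. ] salt [ 706.  -222.9   94. ] [ 648.7 -234.9   94. ]
machine edge [687.4 273.5   0. ] [534. 295. 300.] jar side [ 637.4 -167.5   85. ]
top 445.7349402341051
side 477.5210378518192
```

View pics/crop.png

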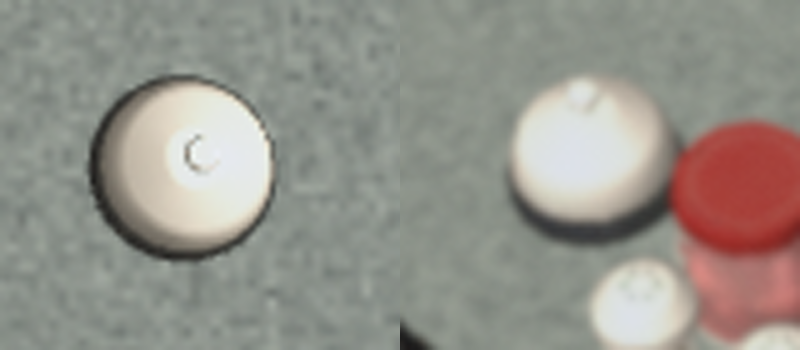

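```bash
python3 - <<'E'
from h import *
np.set_printoptions(precision=1,suppress=True)
def tri(a,b):
    Ps=[]
    for c in('top','side'):
        K,rv,t=cam(c);Ps.append(K@np.c_[cv2.Rodrigues(rv)[0],t])
    X=cv2.triangulatePoints(*Ps,np.array(a,float).reshape(2,1),np.array(b,float).reshape(2,1)).ravel();return X[:3]/X[3]
T=tri((404.8,265),(251.2,273.3));print('top of bell',T,proj('top',T),proj('side',T))
print('z=56 each',back('top',(404.8,265),56),back('side',(251.2,273.3),56))
print('front corner far',tri((135,0),(640,25)))
for z in(0,250,400):print(z,back('top',(90,300),z),back('top',(0,300),z))
print('tray',back('top',(185,305),30),'table',back('top',(300,358),0))
s=r.read_state();R=cv2.Rodrigues(np.array(s['eef_rot']))[0]
p=s['tool_pos']
for W in[(300,400,400),(400,200,400),(T[0],T[1],300)]:print(W,R.T@(np.array(W)-p))
E
```

```text
top of bell [ 536.6 -166.3   55.3] [[404.7 264.9]] [[251.1 273.3]]
z=56 each [ 536.3 -166.4   56. ] [ 537.2 -166.5   56. ]
front corner far [903.8 247.3 474.4]
0 [478.5 471.    0. ] [480.6 657.8   0. ]
250 [466.8 337.4 250. ] [468.3 473.1 250. ]
400 [459.8 257.2 400. ] [461.  362.3 400. ]
tray [465.3 265.1  30. ] table [359.2  40.    0. ]
(300, 400, 400) [-183.5 -184.8 -150.1]
(400, 200, 400) [-332.8 -351.2 -150. ]
(np.float64(536.5641660394405), np.float64(-166.33361413010593), 300) [-561.5 -668.3  -49.9]
```

The bell's plunger top triangulates to (536.6, -166.3, 55.3), 100 mm from the jar, which agrees with the given 56 mm height and spacing. The start is on the left, so I'll travel in front of the coffee machine (front at x≈460) with the jaws closing.

```bash
python3 -m pendant '[{"dx":-15,"dy":-15,"dz":-10,"jaw":0},{"dx":-37,"dy":-37,"dz":-20,"jaw":0},{"dx":-60,"dy":-60,"dz":-30,"jaw":0},{"dx":-83,"dy":-83,"dz":-40,"jaw":0},{"dx":-106,"dy":-106,"dz":-50,"jaw":0},{"dx":-130,"dy":-130,"dz":-50,"jaw":0},{"dx":-153,"dy":-153,"dz":-50,"jaw":0},{"dx":-173,"dy":-173,"dz":-50,"jaw":0},{"dx":-184,"dy":-185,"dz":-50,"jaw":0}]' 20
```

```text
$[0]: bad value
```

```bash
python3 -m pendant '[{"dx":-15,"dy":-15,"dz":-10,"twist":0,"jaw":0},{"dx":-37,"dy":-37,"dz":-20,"twist":0,"jaw":0},{"dx":-60,"dy":-60,"dz":-30,"twist":0,"jaw":0},{"dx":-83,"dy":-83,"dz":-40,"twist":0,"jaw":0},{"dx":-106,"dy":-106,"dz":-50,"twist":0,"jaw":0},{"dx":-130,"dy":-130,"dz":-50,"twist":0,"jaw":0},{"dx":-153,"dy":-153,"dz":-50,"twist":0,"jaw":0},{"dx":-173,"dy":-173,"dz":-50,"twist":0,"jaw":0},{"dx":-184,"dy":-185,"dz":-50,"twist":0,"jaw":0}]' 20
```

```text
time: 1.15
tool_pos: [302.6, 396.7, 300.5]
eef_rot: [0.425, 3.112, 0.001]
force: [0.2, -0.1, 0.8]
finger_gap: 0.1
gripper_force: 0.0
```

```bash
python3 -m pendant '[{"dx":-10,"dy":-14,"dz":0,"twist":0,"jaw":0},{"dx":-28,"dy":-39,"dz":0,"twist":0,"jaw":0},{"dx":-46,"dy":-65,"dz":0,"twist":0,"jaw":0},{"dx":-65,"dy":-91,"dz":0,"twist":0,"jaw":0},{"dx":-84,"dy":-117,"dz":0,"twist":0,"jaw":0},{"dx":-103,"dy":-144,"dz":0,"twist":0,"jaw":0},{"dx":-121,"dy":-170,"dz":0,"twist":0,"jaw":0},{"dx":-139,"dy":-195,"dz":0,"twist":0,"jaw":0},{"dx":-156,"dy":-218,"dz":0,"twist":0,"jaw":0},{"dx":-167,"dy":-234,"dz":0,"twist":0,"jaw":0}]' && python3 - <<'E'
from h import *
s=r.read_state();R=cv2.Rodrigues(np.array(s['eef_rot']))[0]
print(s['tool_pos'],s['q'],R.T@(np.array([536.6,-166.3,200])-s['tool_pos']))
E
```

```text
time: 1.98
tool_pos: [400.2, 127.3, 300.2]
eef_rot: [0.422, 3.113, 0.001]
force: [1.0, 0.5, -0.2]
finger_gap: -0.3
gripper_force: 0.0
[400.22564525 127.28272842 300.22906865] [-0.95239265 -0.22015935  0.46087542  1.92044605  0.09816905  1.41907586
  0.78536332] [-209.57394869 -246.75005865  100.13899265]
```

```bash
python3 -m pendant '[{"dx":-10,"dy":-12,"dz":0,"twist":0,"jaw":0},{"dx":-27,"dy":-32,"dz":0,"twist":0,"jaw":0},{"dx":-46,"dy":-54,"dz":5,"twist":0,"jaw":0},{"dx":-65,"dy":-77,"dz":15,"twist":0,"jaw":0},{"dx":-85,"dy":-100,"dz":28,"twist":0,"jaw":0},{"dx":-105,"dy":-124,"dz":40,"twist":0,"jaw":0},{"dx":-125,"dy":-147,"dz":55,"twist":0,"jaw":0},{"dx":-145,"dy":-171,"dz":70,"twist":0,"jaw":0},{"dx":-165,"dy":-194,"dz":82,"twist":0,"jaw":0},{"dx":-185,"dy":-218,"dz":93,"twist":0,"jaw":0},{"dx":-201,"dy":-237,"dz":100,"twist":0,"jaw":0},{"dx":-210,"dy":-247,"dz":100,"twist":0,"jaw":0}]' && python3 - <<'E'
from h import *
s=r.read_state();R=cv2.Rodrigues(np.array(s['eef_rot']))[0]
print(s['tool_pos'],s['q'],R.T@(np.array([536.6,-166.3,90])-s['tool_pos']))
E
```

```text
time: 2.98
tool_pos: [536.6, -166.4, 198.4]
eef_rot: [-0.421, -3.111, 0.003]
force: [-0.8, -0.5, 0.8]
finger_gap: -0.1
gripper_force: 0.0
[ 536.55180497 -166.38481873  198.42268149] [-0.57365912  0.26180541  0.93561305  1.78654984 -0.22239856  1.20716202
  1.72746499] [ -0.19238771   0.32598151 108.42206465]
```

Directly above the bell. I'll descend to TCP z≈86 (tips about 11 mm above the plunger) and look.

```bash
python3 -m pendant '[{"dx":0,"dy":0,"dz":8,"twist":0,"jaw":0},{"dx":0,"dy":0,"dz":24,"twist":0,"jaw":0},{"dx":0,"dy":0,"dz":42,"twist":0,"jaw":0},{"dx":0,"dy":0,"dz":60,"twist":0,"jaw":0},{"dx":0,"dy":0,"dz":78,"twist":0,"jaw":0},{"dx":0,"dy":0,"dz":94,"twist":0,"jaw":0},{"dx":0,"dy":0,"dz":106,"twist":0,"jaw":0},{"dx":0,"dy":0,"dz":112,"twist":0,"jaw":0},{"dx":0,"dy":0,"dz":112,"twist":0,"jaw":0},{"dx":0,"dy":0,"dz":112,"twist":0,"jaw":0}]' && python3 - <<'E'
from h import *
s=r.read_state();print(s['tool_pos'])
tip=s['tool_pos']+[0,0,-19]
f=lambda a:cv2.resize(a,None,fx=4,fy=4,interpolation=cv2.INTER_CUBIC)
o=[]
for c,(x,y) in dict(top=(405,260),side=(255,270)).items():
    im=r.capture(c);print(c,proj(c,tip),(x-50,y-70));o.append(f(im[y-70:y+70,x-50:x+50]))
cv2.imwrite('pics/near.png',np.hstack(o))
E
```

```text
time: 3.82
tool_pos: [536.9, -163.7, 88.4]
eef_rot: [0.419, 3.113, 0.0]
force: [-0.4, -0.9, -1.6]
finger_gap: 0.1
gripper_force: 0.0
[ 536.88277622 -163.71400696   88.35908439]
top [[404.54953662 263.89314582]] (355, 190)
side [[251.34007488 268.10054674]] (205, 200)
```

View pics/near.png

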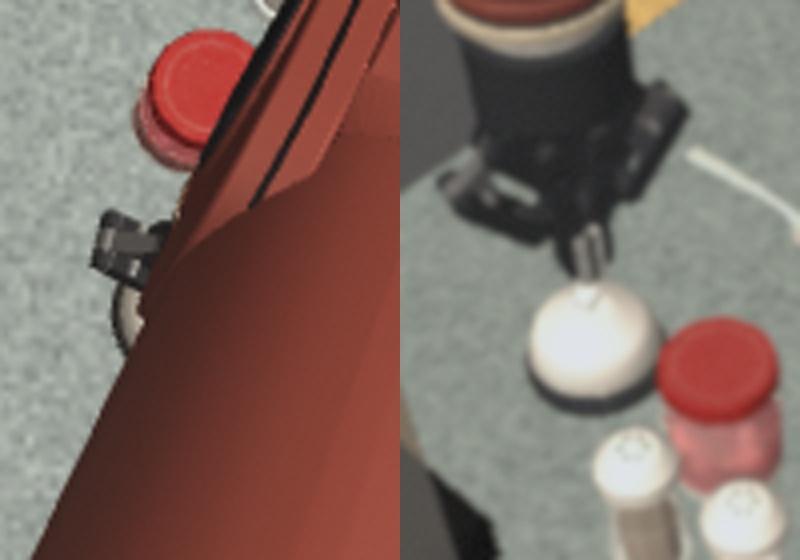

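The side view shows the closed fingertips at about (352,267) in full-image pixels, just above the plunger. The top view is covered by the arm. The reading shows a 2–3 mm offset, so I'll check whether it is noise.

```bash
for i in 1; do python3 -m pendant '[{"dx":0,"dy":0,"dz":3,"twist":0,"jaw":0},{"dx":0,"dy":0,"dz":3,"twist":0,"jaw":0},{"dx":0,"dy":0,"dz":3,"twist":0,"jaw":0}]'; done; python3 - <<'E'
from h import *
for i in range(4):
    r.capture('side');s=r.read_state();print(s['tool_pos'],s['force'],s['qd'].max() if hasattr(s['qd'],'max') else max(s['qd']))
R=cv2.Rodrigues(np.array(s['eef_rot']))[0];print(R.T@(np.array([536.6,-166.3,75])-s['tool_pos']))
E
```

```text
time: 4.17
tool_pos: [536.9, -163.9, 85.2]
eef_rot: [0.419, 3.113, 0.0]
force: [0.2, 0.1, -0.1]
finger_gap: 0.2
gripper_force: 0.0
[ 536.87206244 -163.91268228   85.2265748 ] [-0.34276449  0.79006166  0.02441609] 0.001317441966269698
[ 536.8404221  -163.95337038   85.21662248] [0.36762276 0.26701621 0.68827321] 0.0008153523480726291
[ 536.81045581 -163.94718921   85.15917771] [ 1.52285332 -0.42825243  0.34166009] 0.0009475736155923412
[ 536.80688429 -163.96453007   85.13016096] [0.5245921  0.16329784 0.5643728 ] 0.0009471087898505208
[-0.41717254 -2.30639868 10.13034422]
```

```bash
python3 -m pendant '[{"dx":-0.4,"dy":-2.3,"dz":3,"twist":0,"jaw":0},{"dx":-0.4,"dy":-2.3,"dz":6,"twist":0,"jaw":0},{"dx":-0.4,"dy":-2.3,"dz":8,"twist":0,"jaw":0},{"dx":-0.4,"dy":-2.3,"dz":8,"twist":0,"jaw":0},{"dx":-0.4,"dy":-2.3,"dz":8,"twist":0,"jaw":0}]'; python3 -m pendant '[{"dx":0,"dy":0,"dz":1,"twist":0,"jaw":0},{"dx":0,"dy":0,"dz":1,"twist":0,"jaw":0}]';python3 -m pendant '[{"dx":0,"dy":0,"dz":1,"twist":0,"jaw":0},{"dx":0,"dy":0,"dz":1,"twist":0,"jaw":0}]'
```

```text
time: 4.78
tool_pos: [536.4, -166.3, 76.8]
eef_rot: [-0.42, -3.113, 0.0]
force: [-0.3, -0.7, -0.5]
finger_gap: -0.0
gripper_force: 0.0
time: 4.95
tool_pos: [536.5, -166.2, 75.9]
eef_rot: [-0.419, -3.113, 0.0]
force: [0.3, -0.6, -0.1]
finger_gap: 0.2
gripper_force: 0.0
time: 5.12
tool_pos: [536.6, -166.3, 75.0]
eef_rot: [0.419, 3.113, -0.0]
force: [0.2, -1.5, 0.5]
finger_gap: 0.2
gripper_force: 0.3
```

```bash
for i in 1; do python3 -m pendant '[{"dx":0,"dy":0,"dz":1,"twist":0,"jaw":0},{"dx":0,"dy":0,"dz":1,"twist":0,"jaw":0},{"dx":0,"dy":0,"dz":1,"twist":0,"jaw":0}]'; done
```

```text
time: 5.37
tool_pos: [536.7, -166.3, 74.2]
eef_rot: [0.419, 3.113, 0.0]
force: [0.5, 0.3, 2.6]
finger_gap: 0.0
gripper_force: 1.3
```

```bash
python3 -m pendant '[{"dx":0,"dy":0,"dz":0.7,"twist":0,"jaw":0},{"dx":0,"dy":0,"dz":0.7,"twist":0,"jaw":0},{"dx":0,"dy":0,"dz":0.7,"twist":0,"jaw":0}]'
```

```text
time: 5.62
tool_pos: [536.7, -166.3, 73.5]
eef_rot: [0.419, 3.113, 0.0]
force: [-0.4, 0.5, 4.6]
finger_gap: 0.2
gripper_force: 2.1
```

```bash
python3 -m pendant '[{"dx":0,"dy":0,"dz":0.8,"twist":0,"jaw":0},{"dx":0,"dy":0,"dz":0.8,"twist":0,"jaw":0},{"dx":0,"dy":0,"dz":0.8,"twist":0,"jaw":0},{"dx":0,"dy":0,"dz":0.8,"twist":0,"jaw":0}]'; python3 - <<'E'
from h import *
for i in range(4):
    r.capture('side');s=r.read_state();print(s['tool_pos'][2],s['force'])
E
```

```text
time: 5.95
tool_pos: [536.7, -166.3, 72.8]
eef_rot: [0.419, 3.113, 0.0]
force: [-0.3, 0.5, 5.8]
finger_gap: 0.1
gripper_force: 3.1
72.7682893719431 [-0.77308282 -0.23138999  6.09308103]
72.7474424850259 [-1.64093718  0.71520489  5.67178201]
72.75164438092688 [-0.51066881 -0.4324526   6.43656124]
72.75062494749554 [-1.82804567  0.8131236   6.16061059]
```

The force is rising at about 2.5 N/mm, which matches the spring. At 6 N the plunger is about 2.3 mm in, so the bell has rung. Lifting straight up.

```bash
python3 -m pendant '[{"dx":0,"dy":0,"dz":-2,"twist":0,"jaw":0},{"dx":0,"dy":0,"dz":-8,"twist":0,"jaw":0},{"dx":0,"dy":0,"dz":-20,"twist":0,"jaw":0},{"dx":0,"dy":0,"dz":-40,"twist":0,"jaw":0},{"dx":0,"dy":0,"dz":-65,"twist":0,"jaw":0},{"dx":0,"dy":0,"dz":-90,"twist":0,"jaw":0},{"dx":0,"dy":0,"dz":-115,"twist":0,"jaw":0},{"dx":0,"dy":0,"dz":-140,"twist":0,"jaw":0},{"dx":0,"dy":0,"dz":-155,"twist":0,"jaw":0},{"dx":0,"dy":0,"dz":-160,"twist":0,"jaw":0},{"dx":0,"dy":0,"dz":-160,"twist":0,"jaw":0},{"dx":0,"dy":0,"dz":-160,"twist":0,"jaw":0}]'; python3 - <<'E'
from h import *
a=cv2.imread('pics/side0.png');b=r.capture('side');s=r.read_state();print(s['tool_pos'],s['force'])
f=lambda m:cv2.resize(m[180:370,200:400],None,fx=2,fy=2)
cv2.imwrite('pics/end.png',np.hstack([f(a),f(b)]))
E
```

```text
time: 7.15
tool_pos: [536.2, -166.0, 232.1]
eef_rot: [-0.419, -3.113, -0.0]
force: [-0.6, -0.0, -0.1]
finger_gap: -0.3
gripper_force: 0.0
[ 535.95692073 -165.926821    231.5538697 ] [-0.02980376  0.03833641 -1.32156876]
```

View pics/end.png

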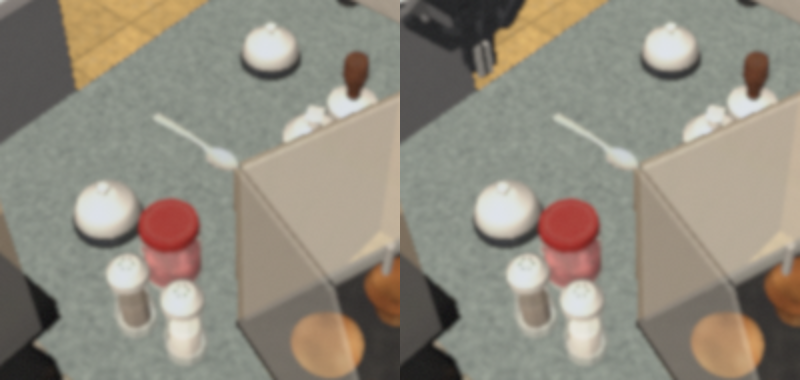

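Before and after match: the bell is at crop position (107,212) and the jar, shakers, spoon, tamper and other bell are all unmoved. The hand is well clear of the bell, so I'm handing in.

```bash
python3 -c "
from cell import r
print(r.finish_job())"
```

```text
the job is handed in; nothing more can be done
None
```

I pressed the pastry bell beside the red-lidded jar at about 6 N (roughly 2.3 mm by the spring rate), drew the hand 175 mm above it with nothing visibly moved, and handed the job in; no verdict came back.

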